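# Re-rack the colour-coded tubes in reverse order

### The job

Move the four steel tubes from the wooden rack to the black rack, in reverse order counted from the racks' white ends: the tube nearest the white bar of the wooden rack goes on the pin farthest from the white bar of the black rack, and so on along the row, until the one that was farthest ends up nearest. Each tube must stand upright over its own pin, fully down on the seat, and be let go. Do not tip a tube over, and leave the jar, the bottle and the cup where they stand.

Things in the scene. Friction and masses are not known exactly. Their poses are not given: they have to be found in the camera images.
- red_mid (a point): centre, half-way up, of the loose steel tube with a red-painted upper end: a plain open tube standing upright, 80 mm tall, 40 mm outside diameter, 32 mm bore right through, 0.2 to 0.4 kg; this point is on its axis, 40 mm above its lower end and 40 mm below its upper; its z axis runs up along the tube
- yellow_mid (a point): centre, half-way up, of the loose steel tube with a yellow-painted upper end: a plain open tube standing upright, 80 mm tall, 40 mm outside diameter, 32 mm bore right through, 0.2 to 0.4 kg; this point is on its axis, 40 mm above its lower end and 40 mm below its upper; its z axis runs up along the tube
- green_mid (a point): centre, half-way up, of the loose steel tube with a green-painted upper end: a plain open tube standing upright, 80 mm tall, 40 mm outside diameter, 32 mm bore right through, 0.2 to 0.4 kg; this point is on its axis, 40 mm above its lower end and 40 mm below its upper; its z axis runs up along the tube
- blue_mid (a point): centre, half-way up, of the loose steel tube with a blue-painted upper end: a plain open tube standing upright, 80 mm tall, 40 mm outside diameter, 32 mm bore right through, 0.2 to 0.4 kg; this point is on its axis, 40 mm above its lower end and 40 mm below its upper; its z axis runs up along the tube
- red_seat: red plastic seat fixed on the full rack under the red tube at the start; it stays there and so shows where that tube came from. Slab 66 x 48 mm, 8 mm thick, with a steel pin 14 mm in diameter rising 24 mm above it that goes up inside the tube. Origin: centre of the slab's underside; x and y parallel to the rack's
- yellow_seat: yellow plastic seat fixed on the full rack under the yellow tube at the start; it stays there and so shows where that tube came from. Slab 66 x 48 mm, 8 mm thick, with a steel pin 14 mm in diameter rising 24 mm above it that goes up inside the tube. Origin: centre of the slab's underside; x and y parallel to the rack's
- green_seat: green plastic seat fixed on the full rack under the green tube at the start; it stays there and so shows where that tube came from. Slab 66 x 48 mm, 8 mm thick, with a steel pin 14 mm in diameter rising 24 mm above it that goes up inside the tube. Origin: centre of the slab's underside; x and y parallel to the rack's
- blue_seat: blue plastic seat fixed on the full rack under the blue tube at the start; it stays there and so shows where that tube came from. Slab 66 x 48 mm, 8 mm thick, with a steel pin 14 mm in diameter rising 24 mm above it that goes up inside the tube. Origin: centre of the slab's underside; x and y parallel to the rack's
- full_rack: rack holding the tubes at the start: wooden board 310 (y) x 74 (x) x 12 mm, fixed to the bench; white bar across its +y end. Origin: centre of its underside, on the bench; z up. Four places at x = 0, y = -112.5, -37.5, +37.5, +112.5 mm, each with one coloured seat, in any order; a standing tube's lower end is 20 mm and its centre 60 mm above the origin
- empty_rack: rack to fill: black board 310 (y) x 74 (x) x 12 mm, fixed to the bench; white bar across its +y end. Origin: centre of its underside, on the bench; z up. Four places at x = 0, y = -112.5, -37.5, +37.5, +112.5 mm, each a grey seat (top 20 mm above the origin) with a steel pin 14 mm in diameter, tapered tip 44 mm above the origin. A tube over a pin has 9 mm play each way; seated, its centre is 60 mm above the origin
- jar: bystander, to be left where it stands: glass jar with a steel lid, 68 mm in diameter, 90 mm tall; origin at the centre of its underside
- oil_bottle: bystander, to be left where it stands: white plastic bottle with an orange cap, 60 mm in diameter, 100 mm tall; origin at the centre of its underside
- cup: bystander, to be left where it stands: empty orange plastic cup, 60 mm across, 70 mm tall; origin at the centre of its underside

How it is judged:
By the outcome, as a careful person would: the job done as asked, in the order asked, and still so for the second after the job is handed in, with the robot touching nothing.
It also fails if it takes over 128 s, if anything falls off the work surface, if the arm or the gripper's body presses on something with over 40 N, if the wrist force passes 120 N, or if a joint passes its speed limit or range.

### The arm

A 6-joint arm with a two-finger parallel gripper is mounted at the origin on the work surface. World frame = base frame: x ahead of the robot, y to its left, z up, the work surface at z = 0. Lengths are in mm, angles in rad, forces in N, time in s.
With the tool pointing down it reaches from about 300 to 775 mm from the base axis. Payload 14.6 kg.
Tool frame: the origin (TCP) lies midway between the tips of the shut fingers; the grasp point (between the pads) lies 19 mm behind it; z points along the fingers, y is the line along which they close (so a half turn about z gives the same grasp; the last joint's range is limited). The gripper opens to 94 mm and grips with 3 to 60 N. Pads are 16 mm wide; open, the fingers measure 119 mm over their backs; the gripper's body (75 mm by 177 mm) begins 78 mm behind the grasp point.
Start: joints at [-1.318, 0.3, 1.521, -0, 1.321, -0.067], TCP at [172.9, -522.106, 205.446] pointing down, gripper open.
Joint ranges: [-3.03, 3.03], [-0.79, 2.21], [0.23, 2.52], [-1.04, 4.18], [0, 3.07], [-2.55, 2.55]. Speed limits (rad/s): [2.22, 2.22, 2.57, 3.14, 3.14, 3.14].

### API

Orientations are given as [roll, pitch, yaw] about the fixed x, y, z axes, in that order (R = Rz(yaw) Ry(pitch) Rx(roll)).
In Python, from cell import manip, camera gives the robot as it stands.
- The arm moves only by the tool move_arm, never from a script. Its arguments are lists of equal length, an entry for each row: "dp": the shift along the world's x, y, z in mm, a list of three; "rotation": the turn, a rotation vector about the world's x, y, z in rad, a list of three; "hand": the opening, from 0 (shut) to 1 (fully open). A call has 1 to 10 rows; each row shifts and turns the commanded pose from where the row before left it; what a row does not reach is not made up. A row lasts 1/8 s, in which the tool goes at most 62.5 mm and 10.7 degrees, less where a joint would pass 70% of its speed; a pose out of reach is approached as far as the arm can. A call with a gripper value outside its range is refused whole. The fingers move at their own pace and stop on an object; "newtons" is the grip in N (left out, the last holds). Time passes only in rows, so rows that do not move let the fingers close. It gives the time, the measured TCP pose, the force, the opening and the grip force at its end, in the units of the state.
- manip.read_state(): the state, without advancing time (a new reading comes with each control period).
- camera(name): name is "side" or "top"; returns a dict with "image" (420x560x3 uint8, red, green, blue), "fx", "fy", "cx", "cy" (pixels), "R" (3x3) and "t" (3): a world point X has camera coordinates R X + t. Camera axes: x right, y down, z forward; pixel columns grow to the right and rows downward; lengths in mm; the calibration is good to about 2 mm. A picture is of the moment at which its call begins. There is no depth.
- manip.sign_off(): hands the job in; it is judged then, once.
The state is a dict: "clock": time; "joints": joint angles; "qd": joint speeds; "effort": joint torques, N m; "eef_pos": TCP position; "eef_rot": TCP orientation; "wrist_force": force on the tool from outside, world axes, zero at the start; "moment": the same for the moment, N m; "finger_gap": finger opening in mm; "finger_force": force on a finger pad.
Only numpy, scipy, OpenCV 4.12 (cv2) and the standard library are available. Lean on these libraries where they do the work, as an engineer would, in place of code of your own. Each camera call takes 0.05 s, during which the arm holds its last target. There are 200 camera calls.

## Working session

There is one attempt and no reset: what is moved stays moved. The work goes in short steps, Python scripts to look and compute and a tool call to move; the robot and the scene stay as the last step left them, time stands still between calls to the robot, and variables do not carry over. Pictures are saved under pics/ and viewed, at most 14 in all, crops included, and the job is handed in when it is done.

Besides the shell and the picture viewer there is one more tool, called after "Call:" by a JSON object that holds its "fn" and its "kwargs". move_arm: Moves the arm, as the interface text tells. Its arguments: {"type":"object","properties":{"dp":{"type":"array","items":{"type":"array","items":{"type":"number"}}},"rotation":{"type":"array","items":{"type":"array","items":{"type":"number"}}},"hand":{"type":"array","items":{"type":"number"}},"newtons":{"type":"number"}},"required":["dp","rotation","hand"]}

```bash
mkdir -p pics
python3 - <<'E'
from cell import manip,camera
import cv2,numpy as np
for n in("top","side"):
    c=camera(n);cv2.imwrite(f"pics/{n}0.png",c["image"][:,:,::-1])
    np.savez(f"{n}0.npz",**c);R=np.array(c["R"]);print(n,c["fx"],c["cx"],c["cy"],R.round(3).tolist(),(-R.T@c["t"]).round(0))
s=manip.read_state();print(s["eef_rot"],s["finger_gap"],s["clock"])
E
```

```text
top 479.66407311271985 277.1774637799876 215.95104643245648 [[0.019, -1.0, -0.021], [-0.994, -0.017, -0.106], [0.106, 0.023, -0.994]] [ 447.  -18. 1280.]
side 459.96391307649986 276.65220771535655 210.55231408261682 [[0.882, -0.471, -0.006], [-0.267, -0.49, -0.83], [0.388, 0.734, -0.558]] [  -22. -1106.   942.]
[-3.14058762e+00 -6.22510117e-05  3.19812973e-01] 94.26528543461502 0.1
```

View pics/top0.png

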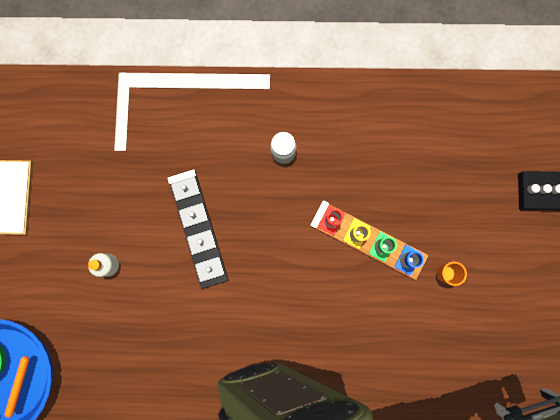

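View pics/side0.png

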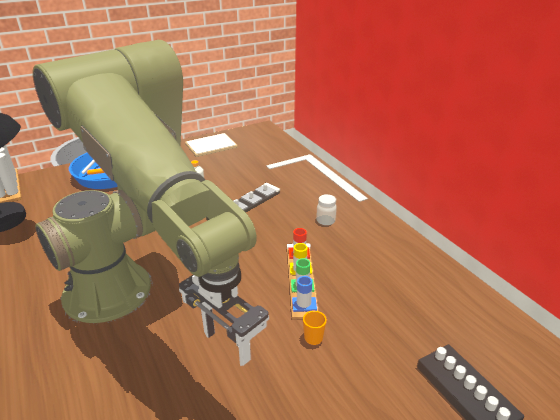

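The top view shows the wooden rack with its white bar at (320,214), then red (333,219), yellow (360,234), green (386,246) and blue (412,261). The black rack's white bar is at (181,176), with pins at (185,188), (194,215), (201,242) and (208,269). The jar is at (284,148), the bottle at (103,265) and the cup at (453,274). The side view confirms the same order.

```bash
cat > h.py <<'E'
import numpy as np,cv2
def ray(c,u,v,z):
    R=np.array(c["R"]);t=np.array(c["t"]).ravel();o=-R.T@t
    d=R.T@np.array([(u-c["cx"])/c["fx"],(v-c["cy"])/c["fy"],1]);return (o+d*(z-o[2])/d[2])
def proj(c,X):
    p=np.array(c["R"])@np.array(X,float)+np.array(c["t"]).ravel();return c["fx"]*p[0]/p[2]+c["cx"],c["fy"]*p[1]/p[2]+c["cy"]
E
python3 - <<'E'
from h import *
c=dict(np.load("top0.npz"));im=c["image"];hsv=cv2.cvtColor(im,cv2.COLOR_RGB2HSV)
def blobs(m,x0,x1,y0,y1,amin):
    k=np.zeros_like(m);k[y0:y1,x0:x1]=m[y0:y1,x0:x1]
    cs,_=cv2.findContours(k,cv2.RETR_EXTERNAL,cv2.CHAIN_APPROX_NONE)
    return [q for q in cs if cv2.contourArea(q)>amin]
# grey seats + white bars
m=((hsv[...,1]<40)&(hsv[...,2]>130)).astype(np.uint8)
for nm,box in(("black",(155,240,160,295)),("wood",(300,440,190,290))):
    for q in blobs(m,*box,30):
        (u,v),s,a=cv2.minAreaRect(q);print(nm,"lightblob",round(u,1),round(v,1),np.round(s,1),cv2.contourArea(q),ray(c,u,v,20).round(1))
for n,lo,hi in(("red",170,182),("yellow",24,34),("green",45,80),("blue",100,125)):
    h=hsv[...,0].astype(int);h=np.where((n=="red")&(h<5),h+180,h)
    mm=((h>=lo)&(h<=hi)&(hsv[...,1]>130)&(hsv[...,2]>40)).astype(np.uint8)
    for q in blobs(mm,305,435,195,285,40):
        (u,v),s,a=cv2.minAreaRect(q);print(n,round(u,1),round(v,1),np.round(s,1),round(a),ray(c,u,v,20).round(1))
a=cv2.resize(im[195:290,300:440],None,fx=5,fy=5,interpolation=cv2.INTER_CUBIC)
b=cv2.resize(im[160:295,155:240],(300,475),interpolation=cv2.INTER_CUBIC) if 0 else cv2.resize(im[165:295,160:240],(80*475//130,475))
# pad
cv2.imwrite("pics/c1.png",np.hstack([a[:475,:500] if 0 else cv2.resize(a,(500,339)),cv2.resize(b,(209,339))])[:,:,::-1])
E
```

```text
black lightblob 209.0 269.0 [19.  25.9] 450.0 [438.3 187.7  20. ]
black lightblob 200.7 241.8 [18.7 25.8] 440.5 [509.2 212.1  20. ]
black lightblob 192.6 214.8 [18.3 25.9] 435.0 [580.3 236.3  20. ]
black lightblob 184.0 184.9 [24.9 28.2] 605.0 [660.1 262.4  20. ]
wood lightblob 319.3 213.9 [ 6.7 28.2] 168.5 [588.4 -99.2  20. ]
red 330.7 220.1 [17.4 23.7] 27 [ 572.5 -129.3   20. ]
yellow 357.9 233.7 [21.9 25.5] 27 [ 537.8 -200.8   20. ]
green 383.1 247.3 [21.  23.7] 27 [ 503.4 -266.4   20. ]
blue 409.5 260.9 [23.2 24.6] 29 [ 469.4 -334.5   20. ]
```

View pics/c1.png

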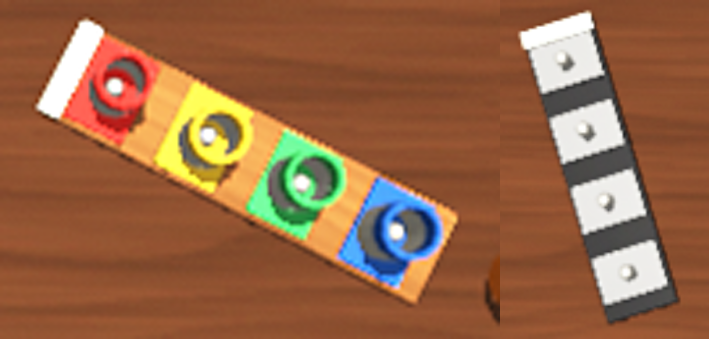

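The crop shows the ring tops at about (130,84), (220,137), (315,181) and (410,230), with pin tips visible inside each bore. The black seats are clear of obstructions.

Run:
```python
from h import *
c=dict(np.load("top0.npz"));k=3.5714
ring=[(130,84),(220,137),(315,181),(410,230)];pin=[(115,87),(208,135),(302,183),(396,231)]
for r,p in zip(ring,pin): print(ray(c,300+r[0]/k,195+r[1]/k,100).round(1),ray(c,300+p[0]/k,195+p[1]/k,44).round(1))
# black pin tips, crop scale 209/80, origin (160,165)
for p in[(565,58),(586,129),(605,200),(627,271)]: print("blackpin",ray(c,160+(p[0]-500)/2.6125,165+p[1]/2.6077,44).round(1))
# side-view check of ring tops (z=100) by colour
s=dict(np.load("side0.npz"));hsv=cv2.cvtColor(s["image"],cv2.COLOR_RGB2HSV);h=hsv[...,0].astype(int)
for n,lo,hi in(("red",-5,4),("yellow",24,34),("green",45,80),("blue",100,125)):
    hh=np.where((n=="red")&(h>170),h-180,h)
    m=((hh>=lo)&(hh<=hi)&(hsv[...,1]>130)&(hsv[...,2]>60)).astype(np.uint8);m[:225]=0;m[330:]=0;m[:,:285]=0;m[:,:][:,325:]=0
    q=max(cv2.findContours(m,0,1)[0],key=cv2.contourArea);x,y,w,hgt=cv2.boundingRect(q)
    # rim back edge at top of blob; ellipse half-height ~ w/2*sin(elev)
    print(n,(x,y,w,hgt),ray(s,x+w/2,y+w/2*0.56,100).round(1))
```

```text
[ 568.7 -136.2  100. ] [ 572.1 -131.1   44. ]
[ 533.1 -198.2  100. ] [ 538.4 -198.1   44. ]
[ 504. -263.  100.] [ 505.1 -265.4   44. ]
[ 471.8 -327.3  100. ] [ 472.1 -332.1   44. ]
blackpin [650.  254.5  44. ]
blackpin [578.7 230.6  44. ]
blackpin [508.2 209.1  44. ]
blackpin [438.7 184.8  44. ]
red (294, 228, 12, 15) [ 572.5 -133.7  100. ]
yellow (294, 243, 13, 16) [ 535.5 -199.4  100. ]
green (296, 258, 14, 10) [ 506.6 -262.2  100. ]
blue (298, 276, 14, 11) [ 473.4 -328.5  100. ]
```

Call:
{"fn": "move_arm", "kwargs": {"dp": [[40,39,0],[40,39,0],[40,39,0],[40,39,0],[40,39,0],[40,39,0],[40,39,0],[40,39,-10],[40,38,-15],[37,37,-15]], "rotation": [[0,0,0],[0,0,0],[0,0,0],[0,0,0],[0,0,0],[0,0,0],[0,0,0],[0,0,0],[0,0,0],[0,0,0]], "hand": [0.75,0.75,0.75,0.75,0.75,0.75,0.75,0.75,0.75,0.75], "newtons": 30}}

```text
clock: 1.35
eef_pos: [571.0, -133.5, 164.7]
eef_rot: [-3.141, 0.0, 0.32]
wrist_force: [1.2, -0.0, 0.4]
finger_gap: 69.9
finger_force: 0.0
```

Run:
```python
from cell import camera
import cv2
c=camera("side");cv2.imwrite("pics/s1.png",cv2.resize(c["image"][110:330,200:400],None,fx=2.7,fy=2.7,interpolation=2)[:,:,::-1])
```

```text
(no output)
```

View pics/s1.png

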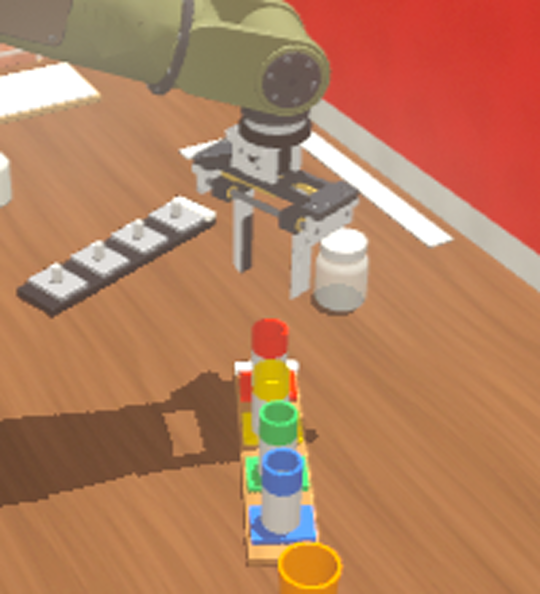

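The fingers straddle red's axis: tips at crop (243,270) and (300,298), tube at (270,325). Next I descend and grip.

Call:
{"fn": "move_arm", "kwargs": {"dp": [[-0.5,-0.5,-35],[0,0,-35],[0,0,-25],[0,0,-14],[0,0,0],[0,0,0],[0,0,0],[0,0,0]], "rotation": [[0,0,0],[0,0,0],[0,0,0],[0,0,0],[0,0,0],[0,0,0],[0,0,0],[0,0,0]], "hand": [0.75,0.75,0.75,0.75,0.75,0.2,0.2,0.2], "newtons": 30}}

```text
clock: 2.4
eef_pos: [569.6, -135.7, 57.0]
eef_rot: [3.141, -0.001, 0.32]
wrist_force: [-0.1, 0.3, -0.6]
finger_gap: 43.8
finger_force: 0.0
```

Call:
{"fn": "move_arm", "kwargs": {"dp": [[0,0,0],[0,0,0],[0,0,0],[0,0,10],[0,0,30],[0,0,40],[0,0,20],[0,0,0]], "rotation": [[0,0,0],[0,0,0],[0,0,0],[0,0,0],[0,0,0],[0,0,0],[0,0,0],[0,0,0]], "hand": [0.2,0.2,0.2,0.2,0.2,0.2,0.2,0.2]}}

```text
clock: 3.4
eef_pos: [569.8, -135.8, 157.7]
eef_rot: [3.14, -0.002, 0.32]
wrist_force: [0.1, 0.4, -3.3]
finger_gap: 40.1
finger_force: 30.0
```

Call:
{"fn": "move_arm", "kwargs": {"dp": [[-8,20,0],[-16,39,0],[-18,44,0],[-18,44,0],[-18,44,0],[-18,44,0],[-16,39,0],[-12,30,0],[-7,18,0],[0,0,0]], "rotation": [[0,0,0],[0,0,0],[0,0,0],[0,0,0],[0,0,0],[0,0,0],[0,0,0],[0,0,0],[0,0,0],[0,0,0]], "hand": [0.2,0.2,0.2,0.2,0.2,0.2,0.2,0.2,0.2,0.2]}}

```text
clock: 4.65
eef_pos: [436.9, 187.4, 155.4]
eef_rot: [-3.141, 0.002, 0.322]
wrist_force: [-0.1, 0.6, -3.5]
finger_gap: 40.2
finger_force: 30.0
```

Call:
{"fn": "move_arm", "kwargs": {"dp": [[1,-1,-30],[0.5,-0.5,-30],[0,0,-12],[0,0,-10],[0,0,-8],[0,0,-6],[0,0,0]], "rotation": [[0,0,0],[0,0,0],[0,0,0],[0,0,0],[0,0,0],[0,0,0],[0,0,0]], "hand": [0.2,0.2,0.2,0.2,0.2,0.2,0.2]}}

```text
clock: 5.52
eef_pos: [439.9, 184.9, 60.3]
eef_rot: [-3.142, 0.0, 0.32]
wrist_force: [-0.3, 0.3, -1.9]
finger_gap: 39.6
finger_force: 30.0
```

Call:
{"fn": "move_arm", "kwargs": {"dp": [[0,0,-2],[0,0,-1.5],[0,0,0]], "rotation": [[0,0,0],[0,0,0],[0,0,0]], "hand": [0.2,0.2,0.2]}}

```text
clock: 5.9
eef_pos: [439.9, 184.9, 57.0]
eef_rot: [3.142, -0.0, 0.32]
wrist_force: [-0.0, -0.1, -3.1]
finger_gap: 40.6
finger_force: 30.0
```

Run:
```python
from cell import camera
import cv2
c=camera("side");cv2.imwrite("pics/s2.png",cv2.resize(c["image"][110:260,180:340],None,fx=3.5,fy=3.5,interpolation=2)[:,:,::-1])
```

```text
(no output)
```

View pics/s2.png

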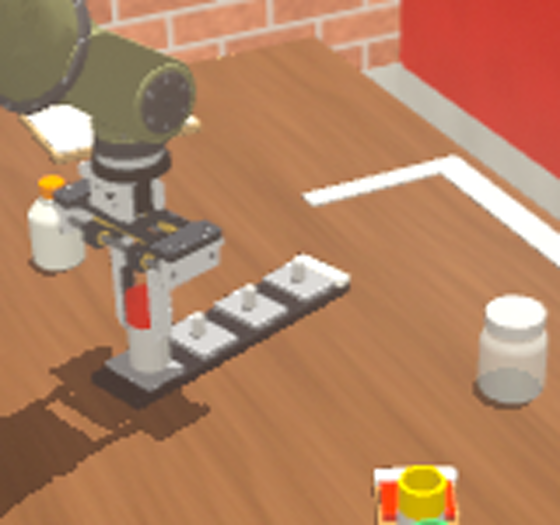

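Red (crop ~(147,340)) stands over the last pin, on the seat. I lower a touch more, release and rise.

Call:
{"fn": "move_arm", "kwargs": {"dp": [[0,0,-1],[0,0,0],[0,0,0],[0,0,0],[0,0,0],[0,0,20],[0,0,45],[0,0,45]], "rotation": [[0,0,0],[0,0,0],[0,0,0],[0,0,0],[0,0,0],[0,0,0],[0,0,0],[0,0,0]], "hand": [0.2,0.7,0.7,0.7,0.7,0.7,0.7,0.7]}}

```text
clock: 6.95
eef_pos: [439.7, 184.8, 167.1]
eef_rot: [3.142, 0.001, 0.32]
wrist_force: [0.5, -0.4, 0.5]
finger_gap: 65.7
finger_force: 0.0
```

Next, yellow at (535,-199): dp (95.3,-383.8).

Call:
{"fn": "move_arm", "kwargs": {"dp": [[10,-42,0],[12,-49,0],[12,-49,0],[12,-49,0],[12,-49,0],[12,-49,0],[10,-40,0],[9,-36,0],[6,-21,0],[0,0,0]], "rotation": [[0,0,0],[0,0,0],[0,0,0],[0,0,0],[0,0,0],[0,0,0],[0,0,0],[0,0,0],[0,0,0],[0,0,0]], "hand": [0.75,0.75,0.75,0.75,0.75,0.75,0.75,0.75,0.75,0.75]}}

```text
clock: 8.2
eef_pos: [534.8, -200.0, 165.5]
eef_rot: [-3.141, 0.0, 0.318]
wrist_force: [-0.5, 1.3, 0.1]
finger_gap: 70.3
finger_force: 0.0
```

Run:
```python
from cell import camera
import cv2,numpy as np
a=camera("side");a=a["image"];b=camera("top")["image"]
f=lambda i:cv2.resize(i,None,fx=3,fy=3,interpolation=2)
cv2.imwrite("pics/s3.png",np.hstack([f(a[150:330,200:340]),f(b[160:340,155:255])])[:,:,::-1])
```

```text
(no output)
```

View pics/s3.png

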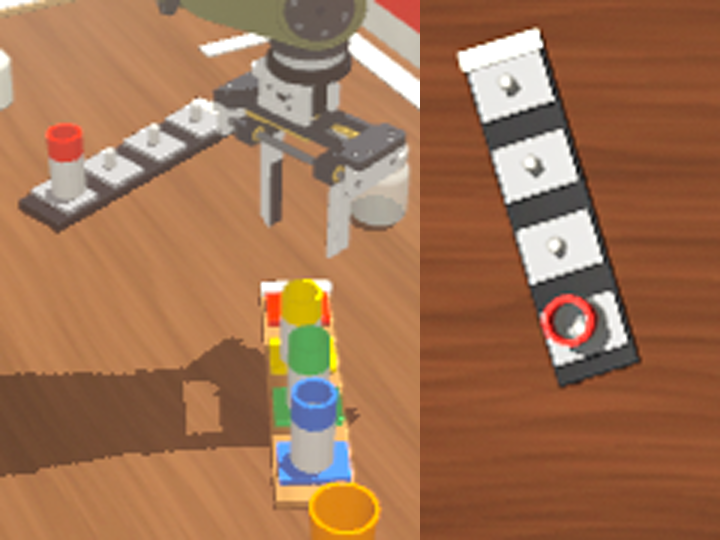

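Red stands seated with its pin inside (right half, ring at (568,320)). The gripper is over yellow at (300,300). I take yellow the same way.

Call:
{"fn": "move_arm", "kwargs": {"dp": [[0,0.5,-35],[0,0,-35],[0,0,-25],[0,0,-14],[0,0,0],[0,0,0],[0,0,0],[0,0,0],[0,0,0],[0,0,0]], "rotation": [[0,0,0],[0,0,0],[0,0,0],[0,0,0],[0,0,0],[0,0,0],[0,0,0],[0,0,0],[0,0,0],[0,0,0]], "hand": [0.75,0.75,0.75,0.75,0.2,0.2,0.2,0.2,0.2,0.2]}}

```text
clock: 9.55
eef_pos: [535.3, -198.8, 57.7]
eef_rot: [3.141, -0.001, 0.32]
wrist_force: [0.1, -0.4, 6.4]
finger_gap: 40.5
finger_force: 30.0
```

Call:
{"fn": "move_arm", "kwargs": {"dp": [[0,0,0],[0,0,10],[0,0,30],[0,0,40],[0,0,20],[0,0,0]], "rotation": [[0,0,0],[0,0,0],[0,0,0],[0,0,0],[0,0,0],[0,0,0]], "hand": [0.2,0.2,0.2,0.2,0.2,0.2]}}

```text
clock: 10.3
eef_pos: [535.3, -198.8, 158.3]
eef_rot: [3.14, -0.002, 0.32]
wrist_force: [0.3, 0.1, -4.2]
finger_gap: 40.1
finger_force: 30.0
```

Call:
{"fn": "move_arm", "kwargs": {"dp": [[-2,25,0],[-3,45,0],[-3,55,0],[-3,55,0],[-4,55,0],[-4,55,0],[-3,48,0],[-3,40,0],[-1,22,0],[0,9,0]], "rotation": [[0,0,0],[0,0,0],[0,0,0],[0,0,0],[0,0,0],[0,0,0],[0,0,0],[0,0,0],[0,0,0],[0,0,0]], "hand": [0.2,0.2,0.2,0.2,0.2,0.2,0.2,0.2,0.2,0.2]}}

```text
clock: 11.55
eef_pos: [508.2, 211.2, 155.6]
eef_rot: [-3.142, 0.002, 0.321]
wrist_force: [0.5, 0.0, -3.4]
finger_gap: 40.0
finger_force: 30.0
```

Call:
{"fn": "move_arm", "kwargs": {"dp": [[0,0,-30],[0,0,-30],[0,0,-12],[0,0,-10],[0,0,-8],[0,0,-6],[0,0,-2],[0,0,-2],[0,0,0]], "rotation": [[0,0,0],[0,0,0],[0,0,0],[0,0,0],[0,0,0],[0,0,0],[0,0,0],[0,0,0],[0,0,0]], "hand": [0.2,0.2,0.2,0.2,0.2,0.2,0.2,0.2,0.2]}}

```text
clock: 12.68
eef_pos: [509.3, 210.5, 57.7]
eef_rot: [3.142, -0.001, 0.32]
wrist_force: [-1.8, -1.7, 4.4]
finger_gap: 40.1
finger_force: 30.0
```

Call:
{"fn": "move_arm", "kwargs": {"dp": [[0,0,0],[0,0,0],[0,0,0],[0,0,0],[0,0,20],[0,0,45],[0,0,45],[0,0,0]], "rotation": [[0,0,0],[0,0,0],[0,0,0],[0,0,0],[0,0,0],[0,0,0],[0,0,0],[0,0,0]], "hand": [0.7,0.7,0.7,0.7,0.7,0.7,0.7,0.7]}}

```text
clock: 13.68
eef_pos: [510.2, 210.9, 170.3]
eef_rot: [-3.142, -0.006, 0.32]
wrist_force: [0.2, -0.3, 0.0]
finger_gap: 65.6
finger_force: 0.0
```

Call:
{"fn": "move_arm", "kwargs": {"dp": [[0,-40,0],[-1,-55,0],[0,-58,0],[-1,-58,0],[0,-58,0],[-1,-58,0],[0,-55,0],[-1,-50,0],[0,-30,0],[0,-11.5,0]], "rotation": [[0,0,0],[0,0,0],[0,0,0],[0,0,0],[0,0,0],[0,0,0],[0,0,0],[0,0,0],[0,0,0],[0,0,0]], "hand": [0.75,0.75,0.75,0.75,0.75,0.75,0.75,0.75,0.75,0.75]}}

```text
clock: 14.92
eef_pos: [504.4, -264.2, 165.7]
eef_rot: [-3.14, 0.001, 0.318]
wrist_force: [0.2, 0.1, -0.5]
finger_gap: 70.2
finger_force: 0.0
```

Run:
```python
from cell import camera
import cv2,numpy as np
a=camera("side");a=a["image"];b=camera("top")["image"]
f=lambda i:cv2.resize(i,None,fx=3,fy=3,interpolation=2)
cv2.imwrite("pics/s4.png",np.hstack([f(a[150:330,200:340]),f(b[160:340,155:255])])[:,:,::-1])
```

```text
(no output)
```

View pics/s4.png

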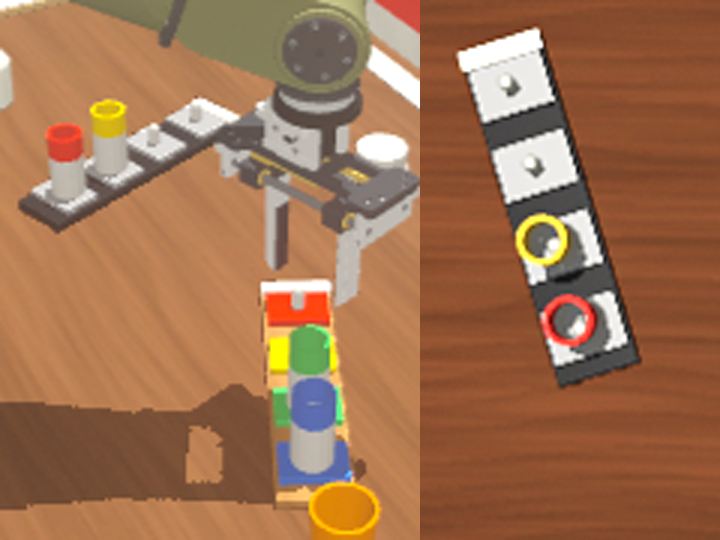

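Yellow and red are upright over the last two pins (right half, rings at (542,240) and (568,320)). The gripper is above green at (310,350).

Call:
{"fn": "move_arm", "kwargs": {"dp": [[0.5,1,-35],[0,0,-35],[0,0,-25],[0,0,-13],[0,0,0],[0,0,0],[0,0,0],[0,0,0],[0,0,0],[0,0,0]], "rotation": [[0,0,0],[0,0,0],[0,0,0],[0,0,0],[0,0,0],[0,0,0],[0,0,0],[0,0,0],[0,0,0],[0,0,0]], "hand": [0.75,0.75,0.75,0.75,0.2,0.2,0.2,0.2,0.2,0.2]}}

```text
clock: 16.27
eef_pos: [505.9, -262.4, 59.8]
eef_rot: [3.14, -0.001, 0.32]
wrist_force: [0.4, -1.2, 6.9]
finger_gap: 40.1
finger_force: 30.0
```

Call:
{"fn": "move_arm", "kwargs": {"dp": [[0,0,0],[0,0,10],[0,0,30],[0,0,40],[0,0,20],[0,0,0]], "rotation": [[0,0,0],[0,0,0],[0,0,0],[0,0,0],[0,0,0],[0,0,0]], "hand": [0.2,0.2,0.2,0.2,0.2,0.2]}}

```text
clock: 17.02
eef_pos: [505.7, -262.3, 160.3]
eef_rot: [3.14, -0.001, 0.32]
wrist_force: [-0.2, 0.6, -4.1]
finger_gap: 40.2
finger_force: 30.0
```

Call:
{"fn": "move_arm", "kwargs": {"dp": [[4,25,0],[7,50,0],[9,60,0],[9,60,0],[9,60,0],[9,60,0],[9,60,0],[8,55,0],[7,45,0],[3,21,0]], "rotation": [[0,0,0],[0,0,0],[0,0,0],[0,0,0],[0,0,0],[0,0,0],[0,0,0],[0,0,0],[0,0,0],[0,0,0]], "hand": [0.2,0.2,0.2,0.2,0.2,0.2,0.2,0.2,0.2,0.2]}}

```text
clock: 18.27
eef_pos: [578.7, 235.8, 157.2]
eef_rot: [-3.142, 0.003, 0.322]
wrist_force: [-0.3, -0.5, -3.5]
finger_gap: 40.4
finger_force: 30.0
```

Call:
{"fn": "move_arm", "kwargs": {"dp": [[0,0,0],[0,0,-30],[0,0,-30],[0,0,-12],[0,0,-10],[0,0,-8],[0,0,-6],[0,0,-3],[0,0,0]], "rotation": [[0,0,0],[0,0,0],[0,0,0],[0,0,0],[0,0,0],[0,0,0],[0,0,0],[0,0,0],[0,0,0]], "hand": [0.2,0.2,0.2,0.2,0.2,0.2,0.2,0.2,0.2]}}

```text
clock: 19.4
eef_pos: [579.5, 234.0, 60.2]
eef_rot: [-3.142, -0.0, 0.32]
wrist_force: [-0.1, -0.2, -3.4]
finger_gap: 40.5
finger_force: 30.0
```

Still about 0.5–1 mm up. I lower 1 mm, release, and go for blue at (472.5,-328): dp (-107,-562).

Call:
{"fn": "move_arm", "kwargs": {"dp": [[0,0,-1],[0,0,0],[0,0,0],[0,0,0],[0,0,0],[0,0,0],[0,0,20],[0,0,45],[0,0,42],[0,0,0]], "rotation": [[0,0,0],[0,0,0],[0,0,0],[0,0,0],[0,0,0],[0,0,0],[0,0,0],[0,0,0],[0,0,0],[0,0,0]], "hand": [0.2,0.2,0.7,0.7,0.7,0.7,0.7,0.7,0.7,0.7]}}

```text
clock: 20.65
eef_pos: [580.8, 234.4, 171.1]
eef_rot: [-3.142, -0.007, 0.32]
wrist_force: [-0.9, -0.0, -0.9]
finger_gap: 65.4
finger_force: 0.0
```

Call:
{"fn": "move_arm", "kwargs": {"dp": [[-7,-40,0],[-10,-55,0],[-10,-55,0],[-10,-55,0],[-10,-55,0],[-10,-55,0],[-10,-55,0],[-10,-55,0],[-10,-55,0],[-10,-45,0]], "rotation": [[0,0,0],[0,0,0],[0,0,0],[0,0,0],[0,0,0],[0,0,0],[0,0,0],[0,0,0],[0,0,0],[0,0,0]], "hand": [0.75,0.75,0.75,0.75,0.75,0.75,0.75,0.75,0.75,0.75]}}

```text
clock: 21.9
eef_pos: [481.5, -293.0, 166.0]
eef_rot: [-3.141, 0.0, 0.319]
wrist_force: [1.1, -0.1, 0.1]
finger_gap: 70.3
finger_force: 0.0
```

Call:
{"fn": "move_arm", "kwargs": {"dp": [[-8,-27,0],[-2,-10,0],[0,0,0]], "rotation": [[0,0,0],[0,0,0],[0,0,0]], "hand": [0.75,0.75,0.75]}}

```text
clock: 22.28
eef_pos: [472.4, -327.8, 165.8]
eef_rot: [-3.141, 0.0, 0.319]
wrist_force: [0.3, 0.0, -0.4]
finger_gap: 71.0
finger_force: 0.0
```

Run:
```python
from cell import camera
import cv2,numpy as np
a=camera("side");a=a["image"];b=camera("top")["image"]
f=lambda i:cv2.resize(i,None,fx=3,fy=3,interpolation=2)
cv2.imwrite("pics/s5.png",np.hstack([f(a[150:340,200:340]),f(b[150:340,155:255])])[:,:,::-1])
```

```text
(no output)
```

View pics/s5.png

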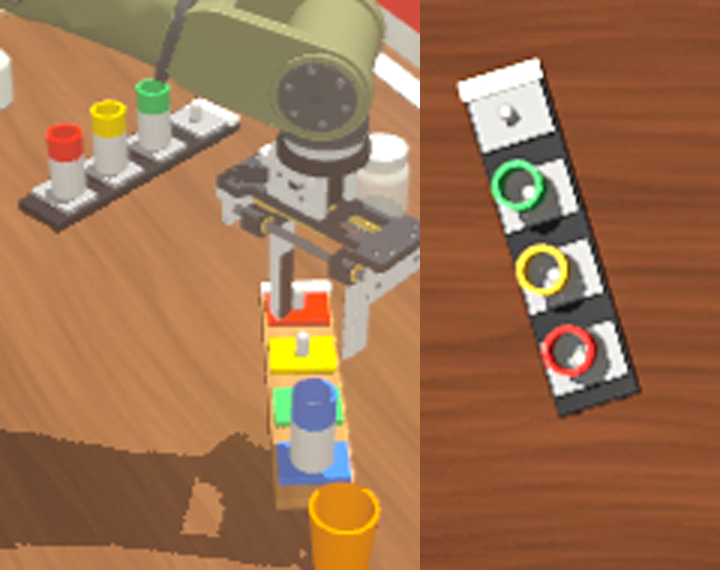

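Three tubes stand over their pins (right half, rings at (518,185), (542,270) and (568,350)). The gripper is above blue at (313,400), clear of the cup.

Call:
{"fn": "move_arm", "kwargs": {"dp": [[0,0,-35],[0,0,-35],[0,0,-25],[0,0,-13],[0,0,0],[0,0,0],[0,0,0],[0,0,0],[0,0,0],[0,0,0]], "rotation": [[0,0,0],[0,0,0],[0,0,0],[0,0,0],[0,0,0],[0,0,0],[0,0,0],[0,0,0],[0,0,0],[0,0,0]], "hand": [0.75,0.75,0.75,0.75,0.2,0.2,0.2,0.2,0.2,0.2]}}

```text
clock: 23.62
eef_pos: [472.8, -328.4, 58.7]
eef_rot: [3.141, -0.001, 0.32]
wrist_force: [0.6, -0.1, 6.1]
finger_gap: 40.1
finger_force: 30.0
```

Call:
{"fn": "move_arm", "kwargs": {"dp": [[0,0,0],[0,0,10],[0,0,30],[0,0,40],[0,0,20],[0,0,0]], "rotation": [[0,0,0],[0,0,0],[0,0,0],[0,0,0],[0,0,0],[0,0,0]], "hand": [0.2,0.2,0.2,0.2,0.2,0.2]}}

```text
clock: 24.38
eef_pos: [472.7, -328.4, 159.4]
eef_rot: [3.14, -0.001, 0.32]
wrist_force: [-0.0, -0.0, -2.8]
finger_gap: 40.0
finger_force: 30.0
```

Call:
{"fn": "move_arm", "kwargs": {"dp": [[8,26,0],[15,50,0],[17,56,0],[17,56,0],[17,56,0],[17,56,0],[17,56,0],[17,56,0],[17,56,0],[15,50,0]], "rotation": [[0,0,0],[0,0,0],[0,0,0],[0,0,0],[0,0,0],[0,0,0],[0,0,0],[0,0,0],[0,0,0],[0,0,0]], "hand": [0.2,0.2,0.2,0.2,0.2,0.2,0.2,0.2,0.2,0.2]}}

```text
clock: 25.62
eef_pos: [629.1, 191.9, 156.2]
eef_rot: [-3.141, 0.002, 0.32]
wrist_force: [1.4, -0.2, -1.9]
finger_gap: 40.0
finger_force: 30.0
```

Call:
{"fn": "move_arm", "kwargs": {"dp": [[13,40,0],[8,26,0],[0,2,0],[0,0,-30],[0,0,-25],[0,0,0]], "rotation": [[0,0,0],[0,0,0],[0,0,0],[0,0,0],[0,0,0],[0,0,0]], "hand": [0.2,0.2,0.2,0.2,0.2,0.2]}}

```text
clock: 26.38
eef_pos: [649.1, 256.5, 100.2]
eef_rot: [3.141, 0.005, 0.319]
wrist_force: [-0.2, 0.4, -1.9]
finger_gap: 40.3
finger_force: 30.0
```

Call:
{"fn": "move_arm", "kwargs": {"dp": [[0.5,0.5,-10],[0,0,-10],[0,0,-9],[0,0,-7],[0,0,-4],[0,0,-2],[0,0,0]], "rotation": [[0,0,0],[0,0,0],[0,0,0],[0,0,0],[0,0,0],[0,0,0],[0,0,0]], "hand": [0.2,0.2,0.2,0.2,0.2,0.2,0.2]}}

```text
clock: 27.25
eef_pos: [650.9, 258.4, 61.0]
eef_rot: [3.142, -0.0, 0.32]
wrist_force: [0.2, -0.1, -2.3]
finger_gap: 39.8
finger_force: 30.0
```

Call:
{"fn": "move_arm", "kwargs": {"dp": [[0,0,-1.5],[0,0,-1],[0,0,0],[0,0,0],[0,0,0],[0,0,0],[0,0,20],[0,0,45],[0,0,45],[0,0,0]], "rotation": [[0,0,0],[0,0,0],[0,0,0],[0,0,0],[0,0,0],[0,0,0],[0,0,0],[0,0,0],[0,0,0],[0,0,0]], "hand": [0.2,0.2,0.7,0.7,0.7,0.7,0.7,0.7,0.7,0.7]}}

```text
clock: 28.5
eef_pos: [652.4, 258.9, 174.6]
eef_rot: [-3.142, -0.008, 0.32]
wrist_force: [0.3, -0.1, -0.2]
finger_gap: 65.6
finger_force: 0.0
```

Call:
{"fn": "move_arm", "kwargs": {"dp": [[-10,-40,0],[-10,-50,0],[-10,-50,0],[-10,-50,0],[-10,-50,0],[-10,-50,0],[-10,-50,0],[-10,-30,0],[0,0,0]], "rotation": [[0,0,0],[0,0,0],[0,0,0],[0,0,0],[0,0,0],[0,0,0],[0,0,0],[0,0,0],[0,0,0]], "hand": [0.75,0.75,0.75,0.75,0.75,0.75,0.75,0.75,0.75]}}

```text
clock: 29.62
eef_pos: [570.3, -113.3, 168.7]
eef_rot: [3.142, 0.0, 0.317]
wrist_force: [-0.2, 1.1, -1.1]
finger_gap: 70.4
finger_force: 0.0
```

Run:
```python
from cell import camera
import cv2,numpy as np
a=camera("side");a=a["image"];b=camera("top")["image"]
f=lambda i:cv2.resize(i,None,fx=3,fy=3,interpolation=2)
cv2.imwrite("pics/s6.png",np.hstack([f(a[150:340,200:340]),f(b[150:340,155:255])])[:,:,::-1])
```

```text
(no output)
```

View pics/s6.png

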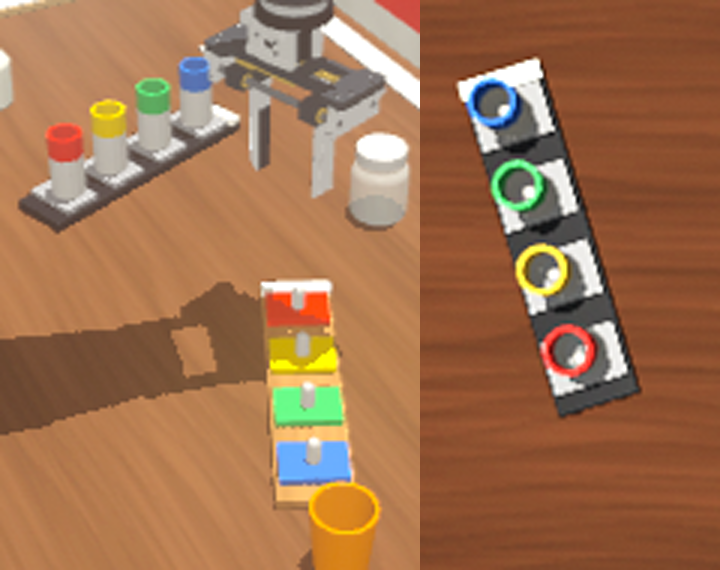

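All four stand upright over their pins. From the white bar they run blue (492,102), green (518,185), yellow (542,270), red (568,350), and the gripper is clear.

```bash
python3 -c "
from cell import manip
print(manip.sign_off())"
```

```text
the job is handed in; nothing more can be done
None
```

The job is handed in: all four tubes stand upright and released on the black rack in reverse order (blue, green, yellow, red from the white bar) after about 30 s, and the arm went nowhere near touching the jar, bottle or cup.

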